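# Set out the hood bench for the next procedure

## Robot

A 6-joint arm with a two-finger parallel gripper is mounted at the origin on the work surface. World frame = base frame: x ahead of the robot, y to its left, z up, the work surface at z = 0. Lengths are in m, angles in degrees, forces in N, time in s.
With the tool pointing down it reaches from about 0.3 to 0.85 m from the base axis. Payload 5.4 kg.
Tool frame: the origin (TCP) lies between the finger pads; the fingertips stand 11 mm ahead of it and the grasp point (between the pads) lies 8 mm behind it; z points along the fingers, y is the line along which they close (so a half turn about z gives the same grasp; the last joint's range is limited). The gripper opens to 85 mm and grips with 20 to 120 N. Pads are 22 mm wide; open, the fingers measure 114 mm over their backs; the gripper's body (76 mm by 85 mm) begins 54 mm behind the grasp point. The pads swing forward as they close: fully open they stand 13 mm farther back than shut.
Start: joints at [62.504, 9.076, 91.501, -0, 79.423, -12.038], TCP at [0.153, 0.554, 0.242] pointing down, gripper open.
Joint ranges: [-166.64, 166.64], [-54.1, 131.32], [10.49, 154.53], [-73.88, 253.88], [9.74, 151.15], [-171.62, 171.62]. Speed limits (degrees/s): [147.25, 147.25, 180, 180, 180, 180].

## Interface

Orientations are given as a 3x3 rotation matrix whose columns are the frame's x, y, z axes.
In Python, from station import arm, eyes gives the robot as it stands.
- The arm moves only by the shell command python3 -m creep 'ROWS' [FORCE]. ROWS is JSON, a list of rows, each an object with "delta_rot": the turn, a rotation vector about the world's x, y, z in rad, a list of three; "dp": the shift along the world's x, y, z in m, a list of three; "hand": the closure, from 0 (fully open) to 1 (shut). A call has exactly 5 rows; each row is the pose to reach, as a shift and turn from the pose commanded when the call began; what a row does not reach only later rows make up. A row lasts 1/8 s, in which the tool goes at most 62.5 mm and 10.7 degrees, less where a joint would pass 70% of its speed; a pose out of reach is approached as far as the arm can. A call with a gripper value outside its range is refused whole. The fingers move at their own pace and stop on an object; FORCE is the grip in N (left out, the last holds). Time passes only in rows, so rows that repeat a pose let the fingers close, or fill a call up. It gives the time, the measured TCP pose, the force, the opening and the grip force at its end, in the units of the state.
- arm.get_obs(): the state, without advancing time (a new reading comes with each control period).
- eyes.capture(name): name is "side" or "top" or "wrist"; returns a dict with "img" (420x560x3 uint8, red, green, blue), "fx", "fy", "cx", "cy" (pixels), "R" (3x3) and "t" (3): a world point X has camera coordinates R X + t. Camera axes: x right, y down, z forward; pixel columns grow to the right and rows downward; lengths in m; the calibration is good to about 2 mm. A picture is of the moment at which its call begins. There is no depth.
- arm.sign_off(): hands the job in; it is judged then, once.
The state is a dict: "time_s": time; "joints": joint angles; "qvel": joint speeds; "effort": joint torques, N m; "eef_pos": TCP position; "tool_rot": TCP orientation; "force": force on the tool from outside, world axes, zero at the start; "torque": the same for the moment, N m; "grip_width": finger opening in m; "finger_force": force on a finger pad.
Only numpy, scipy, OpenCV 4.12 (cv2) and the standard library are available. Lean on these libraries where they do the work, as an engineer would, in place of code of your own. Each camera call takes 0.05 s, during which the arm holds its last target. There are 200 camera calls.

## Task

Set out the hood bench for the next procedure: put the large covered dish centred on the round glass window of the warm stage and stack the small covered dish centred on top of it. Stand the bottle on the stage midway between the large dish and the black control box, in line with the middle of both, and stand the pot in the middle of the dark square pad in front of the tube rack. Keep all four upright throughout, do not shove the tip box or the timer, and leave everything let go and standing still.

Things in the scene. Friction and masses are not known exactly. Their poses are not given: they have to be found in the camera images.
- large_dish_c (a point): Centre (half-way up) of the large covered dish: a closed flat round pale plastic dish, 60 mm diameter, 16 mm high, flat lid, 40 g, loose on the bench, underside 8 mm below this point; z up.
- small_dish_c (a point): Centre (half-way up) of the small covered dish: same kind of dish, 36 mm diameter, 12 mm high, 15 g, loose on the bench, underside 6 mm below this point; z up.
- bottle_c (a point): Centre (half-way up) of the bottle: closed white plastic bottle with narrow grey cap, 38 mm body diameter, 75 mm high, about 80 g, the tallest of the loose things; underside 37.5 mm below this point; z up. Its body is straight for the lower 50 mm; shoulder and 26 mm wide cap above.
- pot_c (a point): Centre (half-way up) of the pot: squat closed white jar with a grey screw lid as wide as itself, straight-sided, 48 mm diameter, 52 mm high, about 70 g; underside 26 mm below this point; z up.
- warm_stage: Fixed aluminium plate 230 (its x) x 110 (y) mm, top 12 mm above bench. Origin: centre of underside; x points along it away from the robot, turned up to 0.3 rad. Flush round glass window, 66 mm wide with dark rim, at (-60, 0) mm. Black control box at the far end, x = +55 to +115, 106 mm wide, top 40 mm above bench. A dish on the window ends at x = -30; midway to the box is (12.5, 0).
- tube_station: Fixed white base plate 210 (its x) x 110 (y) mm, top 10 mm above bench. Origin: centre of underside; x points along it away from the robot, turned up to 0.3 rad. White tube rack at the far end, x = +25 to +95 mm, top 50 mm above bench, capped tubes up to 83 mm. Robot side of it: flush dark square pad 80 x 80 mm, centred at (-55, 0) mm.
- tip_box: Bystander, leave it where it is: grey box with pale lid, 46 (its x) x 61 (its y) x 44 mm high, loose, 150 g. Origin: centre of its underside; z up.
- timer: Bystander, leave it where it is: flat black timer with a grey display, 42 (its x) x 58 (its y) x 18 mm high, loose, 120 g. Origin: centre of its underside; z up.
Not all that is in view belongs to the job. What is shaped like the part that bears large_dish_c but yellow is not meant.

How it is judged:
By the outcome, as a careful person would: the job done as asked, in the order asked, and still so for the second after the job is handed in, with the robot touching nothing.
It also fails if it takes over 99 s, if anything falls off the work surface, if the arm or the gripper's body presses on something with over 40 N, if the wrist force passes 120 N, or if a joint passes its speed limit or range.

## Working session

There is one attempt and no reset: what is moved stays moved. The work goes in short steps, Python scripts to look and compute and a shell command to move; the robot and the scene stay as the last step left them, time stands still between calls to the robot, and variables do not carry over. Pictures are saved under pics/ and viewed, at most 15 in all, crops included, and the job is handed in when it is done.

```bash
ls; mkdir -p pics; python3 - <<'E'
from station import arm, eyes
import cv2,numpy as np
o=arm.get_obs();print(o)
for n in("top","side"):
    c=eyes.capture(n);cv2.imwrite(f"pics/{n}0.png",c["img"][:,:,::-1]);print(n,c["fx"],c["cx"],c["cy"],c["R"],c["t"])
E
```

```text
pics
{'time_s': 0.0, 'joints': array([ 6.25044049e+01,  9.11454114e+00,  9.15719229e+01, -1.00415404e-03,
        7.94263186e+01, -1.20373607e+01]), 'qvel': array([0.06843156, 0.0088715 , 0.04791209, 0.02102308, 0.00310608,
       0.03840678]), 'effort': array([ 4.25413837e-04, -3.96007776e+01, -3.31428123e+01, -1.19564261e-04,
        8.65844311e-03, -1.76577413e-05]), 'eef_pos': array([0.15299755, 0.55365319, 0.24130056]), 'tool_rot': array([[-9.63825686e-01,  2.66531892e-01, -8.93501609e-04],
       [ 2.66533099e-01,  9.63824170e-01, -1.75403914e-03],
       [ 3.93671077e-04, -1.92873573e-03, -9.99998062e-01]]), 'force': array([ 0.82572275,  0.50977993, -0.11171095]), 'torque': array([-0.03424869, -0.02409232, -0.02415885]), 'finger_force': 0.0, 'grip_width': 0.08549931077031075}
top 475.3494687336252 274.57328438049575 208.19989967933373 [[-0.01462226 -0.99975823  0.01642157]
 [-0.99695458  0.01331914 -0.07683863]
 [ 0.07660133 -0.01749512 -0.9969083 ]] [-0.00417488  0.54381112  0.85811994]
side 518.9010850858874 290.35786814728493 208.61738400366187 [[ 0.78117516 -0.62427325  0.00694825]
 [-0.39431734 -0.50199066 -0.7697527 ]
 [ 0.48402398  0.59857187 -0.6383044 ]] [-0.43985073  0.24939941  0.73324757]
```

View pics/top0.png

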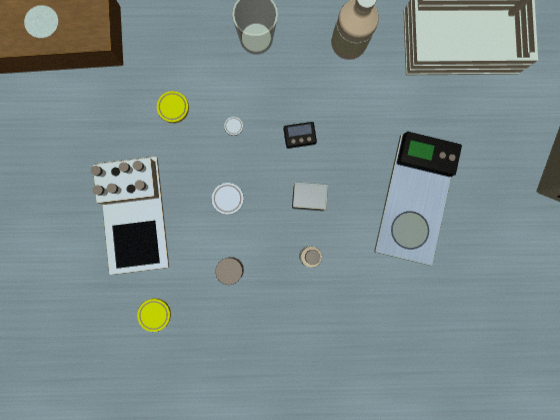

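View pics/side0.png

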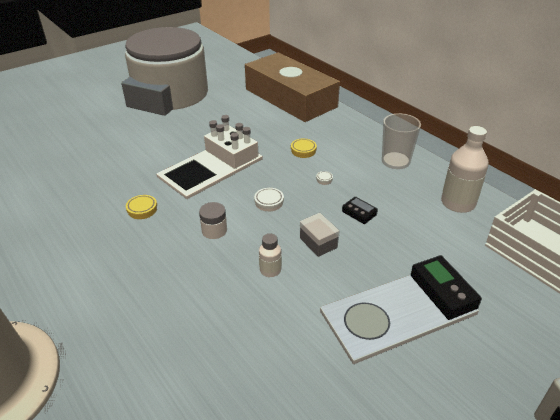

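The top view shows these things, with pixels:
- **Large dish:** white disc at (228,198). Lookalikes are the yellow dishes at (172,107) and (154,315), and the pale disc on the wooden box at (41,22).
- **Small dish:** (233,126).
- **Bottle:** (311,257). The big bottle at (357,18) is a distractor.
- **Pot:** (229,271).
- **Fixed places:** window at (410,230), pad at (136,245).
- **Bystanders:** tip box at (310,196), timer at (300,134).

The white dish and the small white dish fit the descriptions. Next I'll measure and check a crop.

```bash
cat > h.py <<'E'
from station import arm, eyes
import cv2,numpy as np
def ray(c,uv,z):
    d=c["R"].T@np.array([(uv[0]-c["cx"])/c["fx"],(uv[1]-c["cy"])/c["fy"],1.]);o=-c["R"].T@c["t"]
    return o+d*(z-o[2])/d[2]
def proj(c,X):
    p=c["R"]@np.array(X)+c["t"];return np.array([c["fx"]*p[0]/p[2]+c["cx"],c["fy"]*p[1]/p[2]+c["cy"]])
def blob(mask,box):
    """largest contour in box x0,y0,x1,y1 -> contour (full coords)"""
    x0,y0,x1,y1=box;m=np.zeros(mask.shape,np.uint8);m[y0:y1,x0:x1]=mask[y0:y1,x0:x1].astype(np.uint8)*255
    cs,_=cv2.findContours(m,cv2.RETR_EXTERNAL,cv2.CHAIN_APPROX_NONE);return max(cs,key=cv2.contourArea)
E
python3 - <<'E'
from h import *
c=eyes.capture("top");im=c["img"];cv2.imwrite("pics/crop.png",cv2.resize(im[80:300,90:470],None,fx=2,fy=2,interpolation=2)[:,:,::-1])
s=im.astype(int);bg=cv2.medianBlur(im,5)
for n,uv in dict(bench=(270,300),big=(228,198),rim=(228,185),small=(233,126),pot=(229,271),bot=(311,257),botb=(304,252),win=(410,230),plate=(430,200),pad=(136,245),base=(136,212)).items(): print(n,bg[uv[1],uv[0]])
hsv=cv2.cvtColor(im,cv2.COLOR_RGB2HSV)
diff=np.abs(s-np.array(bg[300,270]).astype(int)).sum(2)>60
warm=(s[...,0]>s[...,2]-3)
white=s.min(2)>175
dark=s.max(2)<40
for n,m,b,z in (("big",white|warm,(205,175,252,222),.016),("small",white|warm,(218,112,250,142),.012),("pot",warm,(210,252,250,292),.052),("bot",warm,(295,240,330,275),.05),("win",warm,(380,205,440,255),.012),("pad",dark,(108,215,165,272),.01)):
    k=blob(m,b);(u,v),w,a=cv2.fitEllipse(cv2.convexHull(k)) if n!="pad" else cv2.minAreaRect(k)
    P=ray(c,(u,v),z);print(n,(round(u,1),round(v,1)),P.round(4),"size mm",(np.array(w)*(-c["R"].T@c["t"]-P)[2]/c["fx"]*1000).round(1),round(a,1))
E
```

```text
bench [123 143 148]
big [191 207 217]
rim [181 193 201]
small [192 206 211]
pot [139 131 118]
bot [136 131 121]
botb [178 167 144]
win [134 147 142]
plate [156 174 191]
pad [13 14 16]
base [191 206 211]
big (226.9, 198.1) [0.564  0.0765 0.016 ] size mm [56.1 58. ] 67.7
small (233.1, 125.7) [0.7019 0.0642 0.012 ] size mm [30.7 32.9] 70.9
pot (229.3, 270.3) [0.4325 0.0702 0.052 ] size mm [47.4 50.9] 53.2
bot (310.2, 256.4) [ 0.4547 -0.0734  0.05  ] size mm [37.4 40. ] 100.6
win (412.0, 215.0) [ 0.5281 -0.2694  0.012 ] size mm [ 7.1 12.4] 110.1
pad (135.6, 243.7) [0.4819 0.2465 0.01  ] size mm [77.6 80.1] 82.9
```

View pics/crop.png

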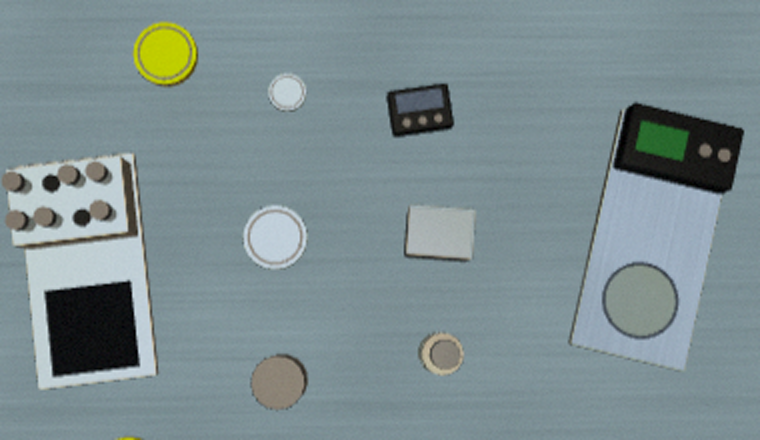

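The crop confirms the white dish at crop (275,237) with a pale lid, the small one at (287,92), and the window at (640,300) with a dark rim. I'll measure the window, stage heading and dish centre better.

```bash
python3 - <<'E'
from h import *
c=eyes.capture("top");im=c["img"];s=im.astype(int)
k=blob((s[...,2]-s[...,1]<5),(385,205,435,255));(u,v),w,a=cv2.fitEllipse(cv2.convexHull(k));W=ray(c,(u,v),.012);print("win",u,v,W,np.array(w)*.855/.475)
# plate side edges: bluish plate
m=(s.min(2)>140)&(s[...,2]-s[...,0]>20)
k=blob(m,(370,160,460,270));r=cv2.minAreaRect(k);b=cv2.boxPoints(r);B=np.array([ray(c,p,.012)[:2] for p in b]);print("plate",B,[np.linalg.norm(B[i]-B[i-1]) for i in range(4)])
k=blob(s.max(2)<60,(390,125,470,180));b=cv2.boxPoints(cv2.minAreaRect(k));B=np.array([ray(c,p,.04)[:2] for p in b]);print("box",B,B.mean(0))
for n,b,z,t in(("big",(205,175,252,222),.016,165),("small",(218,112,250,142),.012,165)):
    k=blob(s.min(2)>t,b);(u,v),w,a=cv2.fitEllipse(cv2.convexHull(k));print(n,u,v,ray(c,(u,v),z),np.array(w)*.855/.475)
E
```

```text
win 409.8631591796875 229.7049102783203 [ 0.50066711 -0.26442055  0.012     ] [63.40181808 65.11502609]
plate [[ 0.46014251 -0.19831832]
 [ 0.62550249 -0.24090112]
 [ 0.60027906 -0.34653834]
 [ 0.43531086 -0.3023824 ]] [np.float64(0.10698571817397486), np.float64(0.1707548432147169), np.float64(0.1086068315504369), np.float64(0.17077544887574994)]
box [[ 0.62212853 -0.23431627]
 [ 0.68295717 -0.25104979]
 [ 0.6553821  -0.35841735]
 [ 0.59472566 -0.34108072]] [ 0.63879836 -0.29621603]
big 227.02127075195312 198.1852569580078 [0.5639401  0.07629529 0.016     ] [55.92615395 56.67336159]
small 233.00094604492188 125.47412109375 [0.70230982 0.06437667 0.012     ] [31.97128601 32.30091019]
```

```bash
python3 -m creep '[{"dp":[0.411,-0.477,0],"delta_rot":[0,0,0],"hand":0},{"dp":[0.411,-0.477,0],"delta_rot":[0,0,0],"hand":0},{"dp":[0.411,-0.477,0],"delta_rot":[0,0,0],"hand":0},{"dp":[0.411,-0.477,0],"delta_rot":[0,0,0],"hand":0},{"dp":[0.411,-0.477,0],"delta_rot":[0,0,0],"hand":0}]' 30
```

```text
time_s: 0.82
eef_pos: [0.3582, 0.3158, 0.2423]
tool_rot: [[-0.964, 0.266, 0.0], [0.266, 0.964, 0.0], [-0.0, 0.0, -1.0]]
force: [1.4, 0.0, 0.3]
grip_width: 0.0852
finger_force: 0.0
```

```bash
python3 -m creep '[{"dp":[0.05,-0.06,-0.01],"delta_rot":[0,0,0],"hand":0},{"dp":[0.1,-0.12,-0.03],"delta_rot":[0,0,0],"hand":0},{"dp":[0.15,-0.18,-0.06],"delta_rot":[0,0,0],"hand":0},{"dp":[0.206,-0.239,-0.1],"delta_rot":[0,0,0],"hand":0},{"dp":[0.206,-0.239,-0.12],"delta_rot":[0,0,0],"hand":0}]'
python3 - <<'E'
from h import *
o=arm.get_obs();print(o["eef_pos"])
c=eyes.capture("wrist");cv2.imwrite("pics/w0.png",c["img"][:,:,::-1])
print(c["fx"],-c["R"].T@c["t"],c["R"],proj(c,[.564,.0765,.016]),proj(c,o["eef_pos"]))
E
```

```text
time_s: 1.45
eef_pos: [0.5487, 0.095, 0.1397]
tool_rot: [[-0.964, 0.267, 0.003], [0.267, 0.964, -0.0], [-0.003, 0.001, -1.0]]
force: [1.0, 1.0, 0.1]
grip_width: 0.0853
finger_force: 0.0
[0.54870497 0.09500004 0.139734  ]
365.40507007173807 [0.48158244 0.11452083 0.27133443] [[ 2.67414218e-01  9.63581658e-01  1.55465589e-04]
 [ 9.26457999e-01 -2.57155966e-01  2.74857028e-01]
 [ 2.64887170e-01 -7.33566449e-02 -9.61485096e-01]] [264.46517831 234.67152979] [282.05594984 290.90051148]
```

View pics/w0.png

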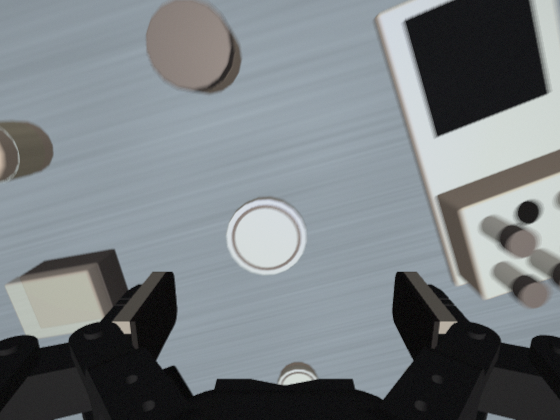

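The wrist view shows the dish at (266,236), against a predicted (264,235), so the estimate holds to about 1 mm. The path down is clear.

```bash
python3 -m creep '[{"dp":[0,0,-0.02],"delta_rot":[0,0,0],"hand":0},{"dp":[0,0,-0.04],"delta_rot":[0,0,0],"hand":0},{"dp":[0,0,-0.06],"delta_rot":[0,0,0],"hand":0},{"dp":[0,0,-0.06],"delta_rot":[0,0,0],"hand":0},{"dp":[0,0,-0.06],"delta_rot":[0,0,0],"hand":0}]'
python3 - <<'E'
from h import *
o=arm.get_obs();print(o["eef_pos"])
c=eyes.capture("wrist");im=c["img"];cv2.imwrite("pics/w1.png",im[:,:,::-1])
p=proj(c,[.565,.077,.016]);x,y=p.astype(int);k=blob((im.min(2)>165),(x-75,y-75,x+75,y+75));(u,v),w,a=cv2.fitEllipse(cv2.convexHull(k));print(p,u,v,w,ray(c,(u,v),.016))
E
```

```text
time_s: 2.12
eef_pos: [0.5471, 0.0969, 0.0803]
tool_rot: [[-0.964, 0.266, 0.001], [0.266, 0.964, -0.0], [-0.001, 0.0, -1.0]]
force: [-0.2, -0.1, -0.6]
grip_width: 0.085
finger_force: 0.0
[0.54708663 0.09693603 0.08034402]
[258.13565748 273.25849817] 259.98931884765625 273.11065673828125 (92.71151733398438, 101.05160522460938) [0.56519839 0.07807217 0.016     ]
```

View pics/w1.png

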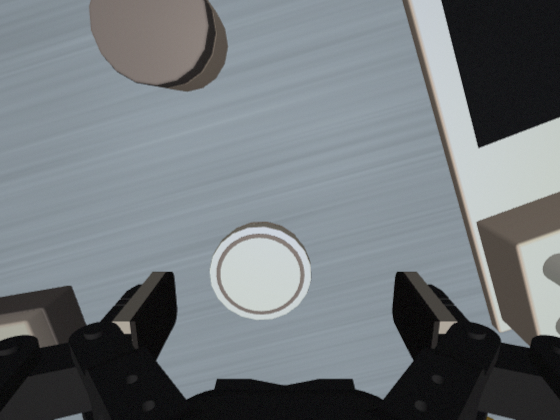

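```bash
python3 -m creep '[{"dp":[0.018,-0.019,0],"delta_rot":[0,0,0],"hand":0},{"dp":[0.018,-0.019,-0.02],"delta_rot":[0,0,0],"hand":0},{"dp":[0.018,-0.019,-0.04],"delta_rot":[0,0,0],"hand":0},{"dp":[0.018,-0.019,-0.06],"delta_rot":[0,0,0],"hand":0},{"dp":[0.018,-0.019,-0.072],"delta_rot":[0,0,0],"hand":0}]'; python3 -m creep '[{"dp":[0,0,0],"delta_rot":[0,0,0],"hand":0.2},{"dp":[0,0,0],"delta_rot":[0,0,0],"hand":0.4},{"dp":[0,0,0],"delta_rot":[0,0,0],"hand":0.4},{"dp":[0,0,0],"delta_rot":[0,0,0],"hand":0.4},{"dp":[0,0,0],"delta_rot":[0,0,0],"hand":0.4}]' 25
```

```text
time_s: 2.8
eef_pos: [0.5629, 0.0784, 0.0052]
tool_rot: [[-0.964, 0.266, -0.003], [0.266, 0.964, 0.0], [0.003, -0.001, -1.0]]
force: [0.5, -0.1, -0.8]
grip_width: 0.0852
finger_force: 0.0
time_s: 3.42
eef_pos: [0.5647, 0.0779, 0.0078]
tool_rot: [[-0.964, 0.267, 0.0], [0.267, 0.964, -0.0], [-0.0, 0.0, -1.0]]
force: [-0.2, 0.2, 0.7]
grip_width: 0.0591
finger_force: 27.0
```

```bash
python3 -m creep '[{"dp":[0,0,0.01],"delta_rot":[0,0,0],"hand":0.4},{"dp":[0,0,0.04],"delta_rot":[0,0,0],"hand":0.4},{"dp":[0,0,0.08],"delta_rot":[0,0,0],"hand":0.4},{"dp":[0,0,0.12],"delta_rot":[0,0,0],"hand":0.4},{"dp":[0,-0.03,0.13],"delta_rot":[0,0,0],"hand":0.4}]'; python3 -m creep '[{"dp":[-0.01,-0.05,0],"delta_rot":[0,0,0],"hand":0.4},{"dp":[-0.02,-0.1,0],"delta_rot":[0,0,0],"hand":0.4},{"dp":[-0.03,-0.15,0],"delta_rot":[0,0,0],"hand":0.4},{"dp":[-0.04,-0.2,0],"delta_rot":[0,0,0],"hand":0.4},{"dp":[-0.05,-0.25,0],"delta_rot":[0,0,0],"hand":0.4}]'; python3 -m creep '[{"dp":[-0.014,-0.03,0],"delta_rot":[0,0,0],"hand":0.4},{"dp":[-0.014,-0.062,0],"delta_rot":[0,0,0],"hand":0.4},{"dp":[-0.014,-0.062,-0.03],"delta_rot":[0,0,0],"hand":0.4},{"dp":[-0.014,-0.062,-0.06],"delta_rot":[0,0,0],"hand":0.4},{"dp":[-0.014,-0.062,-0.06],"delta_rot":[0,0,0],"hand":0.4}]'
python3 - <<'E'
from h import *
o=arm.get_obs();print(o["eef_pos"])
c=eyes.capture("wrist");im=c["img"];cv2.imwrite("pics/w2.png",im[:,:,::-1]);print(proj(c,[.5007,-.2644,.012]))
E
```

```text
time_s: 4.05
eef_pos: [0.5668, 0.0486, 0.142]
tool_rot: [[-0.965, 0.264, 0.007], [0.264, 0.965, -0.0], [-0.007, 0.001, -1.0]]
force: [1.3, 0.2, -0.6]
grip_width: 0.0588
finger_force: 27.1
time_s: 4.68
eef_pos: [0.5143, -0.2038, 0.1385]
tool_rot: [[-0.964, 0.267, 0.001], [0.267, 0.964, -0.001], [-0.001, -0.0, -1.0]]
force: [0.1, -0.3, -0.3]
grip_width: 0.0585
finger_force: 27.1
time_s: 5.3
eef_pos: [0.4989, -0.2628, 0.0757]
tool_rot: [[-0.964, 0.267, -0.004], [0.267, 0.964, 0.003], [0.005, 0.002, -1.0]]
force: [-0.2, 0.5, -0.8]
grip_width: 0.0583
finger_force: 27.2
[ 0.49891271 -0.26280377  0.07567123]
[280.70578871 241.30938519]
```

View pics/w2.png

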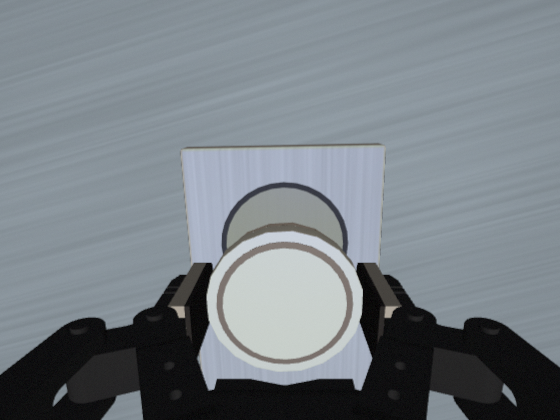

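The window rim spans u 222 to 348 with its top at v 183. The dish is centred on u 285, held level. I'll refine the window centre from the visible rim.

```bash
python3 -m creep '[{"dp":[0,0,0],"delta_rot":[0,0,0],"hand":0.4},{"dp":[0,0,0],"delta_rot":[0,0,0],"hand":0.4},{"dp":[0,0,0],"delta_rot":[0,0,0],"hand":0.4},{"dp":[0,0,0],"delta_rot":[0,0,0],"hand":0.4},{"dp":[0,0,0],"delta_rot":[0,0,0],"hand":0.4}]'
python3 - <<'E'
from h import *
from scipy.optimize import least_squares
c=eyes.capture("wrist");im=c["img"].astype(int)
m=im.max(2)<95;m[:165]=0;m[238:]=0;m[:,:212]=0;m[:,360:]=0
P=np.array([ray(c,(u,v),.012)[:2] for v,u in np.argwhere(m)])
for r in(None,.032):
    f=(lambda q:np.hypot(*(P-q[:2]).T)-(q[2] if r is None else r))
    s=least_squares(f,[.5,-.264,.032],loss="soft_l1",f_scale=.001);print(len(P),s.x,np.abs(s.fun).mean())
k=blob(im.min(2)>165,(205,225,365,375));(u,v),w,a=cv2.fitEllipse(cv2.convexHull(k));
print("dish",u,v,w,ray(c,(u,v),arm.get_obs()["eef_pos"][2]+.008))
print(arm.get_obs()["eef_pos"])
E
```

```text
time_s: 5.98
eef_pos: [0.5006, -0.2641, 0.0776]
tool_rot: [[-0.964, 0.266, 0.0], [0.266, 0.964, -0.0], [-0.0, -0.0, -1.0]]
force: [0.9, 0.1, 0.1]
grip_width: 0.0589
finger_force: 27.2
861 [ 0.50261075 -0.26276946  0.03428493] 0.0010131192894440434
861 [ 0.49988255 -0.26203159  0.032     ] 0.0013685854749080125
dish 283.96002197265625 322.42535400390625 (165.3502655029297, 186.71246337890625) [ 0.50972921 -0.26582719  0.08557541]
[ 0.50058704 -0.26409003  0.07757541]
```

```bash
python3 -m creep '[{"dp":[0,0.001,-0.02],"delta_rot":[0,0,0],"hand":0.4},{"dp":[0,0.001,-0.04],"delta_rot":[0,0,0],"hand":0.4},{"dp":[0,0.001,-0.05],"delta_rot":[0,0,0],"hand":0.4},{"dp":[0,0.001,-0.055],"delta_rot":[0,0,0],"hand":0.4},{"dp":[0,0.001,-0.057],"delta_rot":[0,0,0],"hand":0.4}]';  python3 -m creep '[{"dp":[0,0,-0.0005],"delta_rot":[0,0,0],"hand":0.4},{"dp":[0,0,-0.0005],"delta_rot":[0,0,0],"hand":0.4},{"dp":[0,0,-0.0005],"delta_rot":[0,0,0],"hand":0.2},{"dp":[0,0,-0.0005],"delta_rot":[0,0,0],"hand":0},{"dp":[0,0,-0.0005],"delta_rot":[0,0,0],"hand":0}]'; python3 -m creep '[{"dp":[0,0,0],"delta_rot":[0,0,0],"hand":0},{"dp":[0,0,0.02],"delta_rot":[0,0,0],"hand":0},{"dp":[0,0,0.06],"delta_rot":[0,0,0],"hand":0},{"dp":[0,0,0.1],"delta_rot":[0,0,0],"hand":0},{"dp":[0,0,0.1],"delta_rot":[0,0,0],"hand":0}]'
python3 - <<'E'
from h import *
c=eyes.capture("wrist");im=c["img"];cv2.imwrite("pics/w3.png",im[:,:,::-1]);print(arm.get_obs()["eef_pos"])
E
```

```text
time_s: 6.65
eef_pos: [0.5008, -0.2632, 0.0205]
tool_rot: [[-0.964, 0.267, 0.0], [0.267, 0.964, -0.0], [-0.0, -0.0, -1.0]]
force: [-0.4, 0.1, -0.7]
grip_width: 0.0587
finger_force: 27.2
time_s: 7.28
eef_pos: [0.5007, -0.2632, 0.0202]
tool_rot: [[-0.964, 0.267, 0.0], [0.267, 0.964, -0.0], [-0.0, -0.0, -1.0]]
force: [0.5, -0.2, -0.4]
grip_width: 0.0853
finger_force: 0.0
time_s: 7.9
eef_pos: [0.5033, -0.2652, 0.1257]
tool_rot: [[-0.964, 0.266, 0.008], [0.266, 0.964, -0.006], [-0.009, -0.004, -1.0]]
force: [-0.1, 1.5, -0.3]
grip_width: 0.085
finger_force: 0.0
[ 0.50191269 -0.26414484  0.12305622]
```

View pics/w3.png

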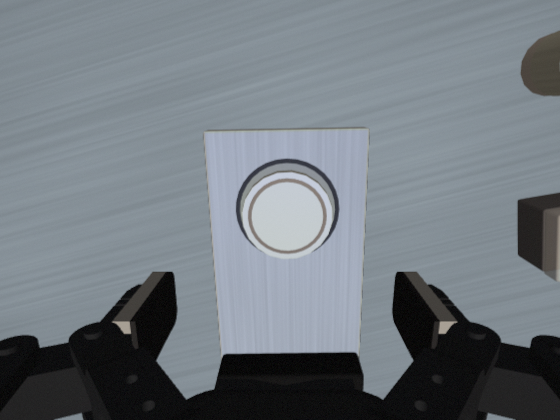

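In the wrist view the dish (u 287.5) sits mid-rim (237 to 338) on the window. I'll go for the small dish and check the large one from the top camera on the way.

```bash
python3 -m creep '[{"dp":[0.03,0.05,0],"delta_rot":[0,0,0],"hand":0},{"dp":[0.06,0.1,0],"delta_rot":[0,0,0],"hand":0},{"dp":[0.09,0.148,0],"delta_rot":[0,0,0],"hand":0},{"dp":[0.12,0.197,0],"delta_rot":[0,0,0],"hand":0},{"dp":[0.15,0.246,0],"delta_rot":[0,0,0],"hand":0}]'; python3 -m creep '[{"dp":[0.03,0.049,0],"delta_rot":[0,0,0],"hand":0},{"dp":[0.051,0.082,0],"delta_rot":[0,0,0],"hand":0},{"dp":[0.051,0.082,-0.02],"delta_rot":[0,0,0],"hand":0.1},{"dp":[0.051,0.082,-0.04],"delta_rot":[0,0,0],"hand":0.2},{"dp":[0.051,0.082,-0.04],"delta_rot":[0,0,0],"hand":0.2}]'; python3 -m creep '[{"dp":[0,0,0],"delta_rot":[0,0,0],"hand":0.2},{"dp":[0,0,0],"delta_rot":[0,0,0],"hand":0.2},{"dp":[0,0,0],"delta_rot":[0,0,0],"hand":0.2},{"dp":[0,0,0],"delta_rot":[0,0,0],"hand":0.2},{"dp":[0,0,0],"delta_rot":[0,0,0],"hand":0.2}]'
python3 - <<'E'
from h import *
c=eyes.capture("wrist");im=c["img"];print(arm.get_obs()["eef_pos"])
p=proj(c,[.7023,.0644,.012]);x,y=p.astype(int);k=blob((im.min(2)>165),(x-50,y-50,x+50,y+50));(u,v),w,a=cv2.fitEllipse(cv2.convexHull(k));print(p,u,v,w,ray(c,(u,v),.012))
c=eyes.capture("top");im=c["img"].astype(int)
k=blob(im.min(2)>185,(385,200,435,255));(u,v),w,a=cv2.fitEllipse(cv2.convexHull(k));print("big",u,v,w,ray(c,(u,v),.028))
E
```

```text
time_s: 8.57
eef_pos: [0.6504, -0.0152, 0.1188]
tool_rot: [[-0.964, 0.267, -0.002], [0.267, 0.964, 0.0], [0.002, -0.0, -1.0]]
force: [0.1, -0.2, -0.2]
grip_width: 0.0852
finger_force: 0.0
time_s: 9.2
eef_pos: [0.6985, 0.0639, 0.0758]
tool_rot: [[-0.963, 0.268, -0.008], [0.268, 0.963, 0.0], [0.008, -0.002, -1.0]]
force: [-0.7, -0.1, -0.9]
grip_width: 0.0683
finger_force: 0.0
time_s: 9.82
eef_pos: [0.7017, 0.0649, 0.0802]
tool_rot: [[-0.964, 0.266, 0.0], [0.266, 0.964, -0.0], [-0.0, 0.0, -1.0]]
force: [0.6, -0.1, -0.6]
grip_width: 0.0683
finger_force: 0.0
[0.70163084 0.06492128 0.08015356]
[282.23962404 235.81010798] 285.64263916015625 238.24986267089844 (57.77755355834961, 61.0725212097168) [0.70426853 0.0659018  0.012     ]
big 416.6695861816406 220.74859619140625 (4.145472526550293, 10.829033851623535) [ 0.51651271 -0.27276122  0.028     ]
```

```bash
python3 -m creep '[{"dp":[0.002,0.001,-0.02],"delta_rot":[0,0,0],"hand":0.2},{"dp":[0.002,0.001,-0.04],"delta_rot":[0,0,0],"hand":0.2},{"dp":[0.002,0.001,-0.055],"delta_rot":[0,0,0],"hand":0.2},{"dp":[0.002,0.001,-0.066],"delta_rot":[0,0,0],"hand":0.2},{"dp":[0.002,0.001,-0.069],"delta_rot":[0,0,0],"hand":0.2}]'; python3 -m creep '[{"dp":[0,0,0],"delta_rot":[0,0,0],"hand":0.4},{"dp":[0,0,0],"delta_rot":[0,0,0],"hand":0.5},{"dp":[0,0,0],"delta_rot":[0,0,0],"hand":0.6},{"dp":[0,0,0],"delta_rot":[0,0,0],"hand":0.65},{"dp":[0,0,0],"delta_rot":[0,0,0],"hand":0.65}]' 20
python3 - <<'E'
from h import *
c=eyes.capture("top");im=c["img"];cv2.imwrite("pics/t1.png",cv2.resize(im[140:300,360:480],None,fx=4,fy=4)[:,:,::-1])
for q in((.5007,-.2632),):print(proj(c,(*q,.028)))
E
```

```text
time_s: 10.55
eef_pos: [0.703, 0.0659, 0.0097]
tool_rot: [[-0.964, 0.267, -0.002], [0.267, 0.964, 0.0], [0.002, -0.0, -1.0]]
force: [-0.4, -0.7, -0.3]
grip_width: 0.0684
finger_force: 0.0
time_s: 11.18
eef_pos: [0.7043, 0.0659, 0.0122]
tool_rot: [[-0.964, 0.266, 0.002], [0.266, 0.964, -0.0], [-0.002, 0.0, -1.0]]
force: [-0.9, 0.6, 5.3]
grip_width: 0.0348
finger_force: 20.0
[411.81595218 229.41992367]
```

View pics/t1.png

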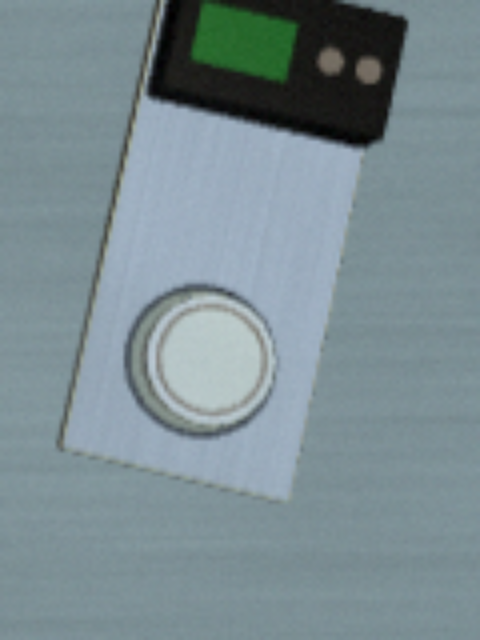

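The top crop shows the lid centre at about (413.1,229.7) px. Allowing for parallax, the dish is about 1 mm off the window centre, which is good. The small dish is gripped at 35 mm. Next I'll lift it and carry it over.

```bash
python3 -m creep '[{"dp":[0,0,0.01],"delta_rot":[0,0,0],"hand":0.65},{"dp":[0,0,0.04],"delta_rot":[0,0,0],"hand":0.65},{"dp":[0,0,0.08],"delta_rot":[0,0,0],"hand":0.65},{"dp":[0,0,0.12],"delta_rot":[0,0,0],"hand":0.65},{"dp":[-0.02,-0.032,0.12],"delta_rot":[0,0,0],"hand":0.65}]'; python3 -m creep '[{"dp":[-0.03,-0.048,0],"delta_rot":[0,0,0],"hand":0.65},{"dp":[-0.06,-0.096,0],"delta_rot":[0,0,0],"hand":0.65},{"dp":[-0.09,-0.144,0],"delta_rot":[0,0,0],"hand":0.65},{"dp":[-0.12,-0.193,0],"delta_rot":[0,0,0],"hand":0.65},{"dp":[-0.15,-0.242,0],"delta_rot":[0,0,0],"hand":0.65}]'; python3 -m creep '[{"dp":[-0.02,-0.03,0],"delta_rot":[0,0,0],"hand":0.65},{"dp":[-0.034,-0.055,0],"delta_rot":[0,0,0],"hand":0.65},{"dp":[-0.034,-0.055,-0.02],"delta_rot":[0,0,0],"hand":0.65},{"dp":[-0.034,-0.055,-0.04],"delta_rot":[0,0,0],"hand":0.65},{"dp":[-0.034,-0.055,-0.04],"delta_rot":[0,0,0],"hand":0.65}]';python3 -m creep '[{"dp":[0,0,0],"delta_rot":[0,0,0],"hand":0.65},{"dp":[0,0,0],"delta_rot":[0,0,0],"hand":0.65},{"dp":[0,0,0],"delta_rot":[0,0,0],"hand":0.65},{"dp":[0,0,0],"delta_rot":[0,0,0],"hand":0.65},{"dp":[0,0,0],"delta_rot":[0,0,0],"hand":0.65}]'
python3 - <<'E'
from h import *
c=eyes.capture("wrist");im=c["img"];cv2.imwrite("pics/w4.png",im[:,:,::-1]);print(arm.get_obs()["eef_pos"],proj(c,[.5007,-.2632,.028]),c["cx"],c["cy"])
E
```

```text
time_s: 11.85
eef_pos: [0.687, 0.0349, 0.1367]
tool_rot: [[-0.965, 0.264, 0.01], [0.264, 0.965, -0.001], [-0.01, 0.002, -1.0]]
force: [1.2, -0.0, -0.3]
grip_width: 0.0346
finger_force: 20.0
time_s: 12.48
eef_pos: [0.5324, -0.2094, 0.1314]
tool_rot: [[-0.964, 0.266, 0.0], [0.266, 0.964, -0.0], [-0.0, -0.0, -1.0]]
force: [0.2, -0.3, -1.3]
grip_width: 0.0346
finger_force: 20.0
time_s: 13.1
eef_pos: [0.4983, -0.2622, 0.0895]
tool_rot: [[-0.964, 0.267, -0.003], [0.267, 0.964, 0.003], [0.004, 0.002, -1.0]]
force: [-0.2, 0.1, -0.1]
grip_width: 0.0345
finger_force: 20.1
time_s: 13.72
eef_pos: [0.4997, -0.2631, 0.0912]
tool_rot: [[-0.964, 0.267, 0.0], [0.267, 0.964, -0.0], [-0.0, -0.0, -1.0]]
force: [0.5, 0.2, -0.1]
grip_width: 0.0346
finger_force: 20.1
[ 0.49960223 -0.26309339  0.09111107] [283.14098975 239.26182916] 284.2643213073606 213.09083588266063
```

View pics/w4.png

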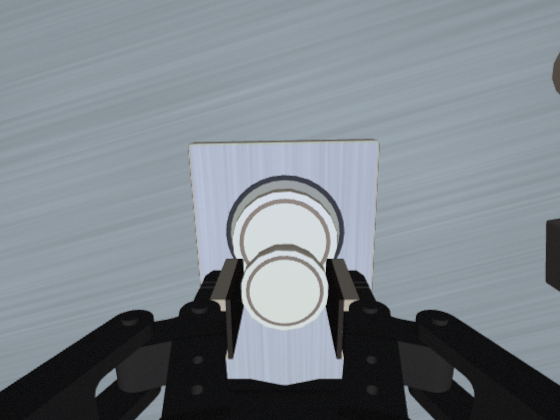

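The small dish (285,287) is held level, in line laterally with the large one (285,237). Lowering now.

```bash
python3 -m creep '[{"dp":[0.001,0,-0.02],"delta_rot":[0,0,0],"hand":0.65},{"dp":[0.001,0,-0.04],"delta_rot":[0,0,0],"hand":0.65},{"dp":[0.001,0,-0.047],"delta_rot":[0,0,0],"hand":0.65},{"dp":[0.001,0,-0.05],"delta_rot":[0,0,0],"hand":0.65},{"dp":[0.001,0,-0.0505],"delta_rot":[0,0,0],"hand":0.65}]'; python3 -m creep '[{"dp":[0,0,-0.0005],"delta_rot":[0,0,0],"hand":0.65},{"dp":[0,0,-0.0005],"delta_rot":[0,0,0],"hand":0.65},{"dp":[0,0,-0.0005],"delta_rot":[0,0,0],"hand":0.5},{"dp":[0,0,-0.0005],"delta_rot":[0,0,0],"hand":0.35},{"dp":[0,0,-0.0005],"delta_rot":[0,0,0],"hand":0.35}]'; python3 -m creep '[{"dp":[0,0,0],"delta_rot":[0,0,0],"hand":0.35},{"dp":[0,0,0.02],"delta_rot":[0,0,0],"hand":0.2},{"dp":[0,0,0.06],"delta_rot":[0,0,0],"hand":0},{"dp":[0,0,0.1],"delta_rot":[0,0,0],"hand":0},{"dp":[0,0,0.12],"delta_rot":[0,0,0],"hand":0}]'
```

```text
time_s: 14.4
eef_pos: [0.5008, -0.2633, 0.0408]
tool_rot: [[-0.964, 0.267, 0.0], [0.267, 0.964, -0.0], [-0.001, -0.0, -1.0]]
force: [0.4, 0.5, -0.2]
grip_width: 0.0347
finger_force: 20.1
time_s: 15.02
eef_pos: [0.5006, -0.2631, 0.0401]
tool_rot: [[-0.964, 0.267, 0.0], [0.267, 0.964, -0.0], [-0.0, -0.0, -1.0]]
force: [0.0, -0.7, 0.6]
grip_width: 0.0553
finger_force: 0.0
time_s: 15.65
eef_pos: [0.502, -0.2642, 0.1646]
tool_rot: [[-0.964, 0.266, 0.005], [0.266, 0.964, -0.004], [-0.005, -0.002, -1.0]]
force: [-0.4, 0.0, -0.0]
grip_width: 0.0855
finger_force: 0.0
```

```bash
python3 -m creep '[{"dp":[-0.012,0.05,0],"delta_rot":[0,0,0],"hand":0},{"dp":[-0.024,0.1,0],"delta_rot":[0,0,0],"hand":0},{"dp":[-0.036,0.15,0],"delta_rot":[0,0,0],"hand":0},{"dp":[-0.045,0.191,0],"delta_rot":[0,0,0],"hand":0},{"dp":[-0.045,0.191,0],"delta_rot":[0,0,0],"hand":0}]'
python3 -m creep '[{"dp":[0,0,0],"delta_rot":[0,0,0],"hand":0},{"dp":[0,0,0],"delta_rot":[0,0,0],"hand":0},{"dp":[0,0,0],"delta_rot":[0,0,0],"hand":0},{"dp":[0,0,0],"delta_rot":[0,0,0],"hand":0},{"dp":[0,0,0],"delta_rot":[0,0,0],"hand":0}]'
python3 - <<'E'
from h import *
c=eyes.capture("wrist");im=c["img"];print(arm.get_obs()["eef_pos"],[proj(c,[.4557,-.0716,z]) for z in(.05,.075)])
t=eyes.capture("top")["img"]
a=np.vstack([im,cv2.resize(t[180:280,360:480],(560,467),interpolation=2)[:180*2]])
cv2.imwrite("pics/w5.png",cv2.resize(a,None,fx=.75,fy=.75)[:,:,::-1])
E
```

```text
time_s: 16.27
eef_pos: [0.4553, -0.0701, 0.1612]
tool_rot: [[-0.965, 0.263, 0.001], [0.263, 0.965, -0.0], [-0.001, 0.0, -1.0]]
force: [-0.5, -0.6, 0.5]
grip_width: 0.0856
finger_force: 0.0
time_s: 16.9
eef_pos: [0.4556, -0.0723, 0.16]
tool_rot: [[-0.964, 0.267, -0.0], [0.267, 0.964, 0.0], [0.0, 0.0, -1.0]]
force: [0.1, -0.4, 0.0]
grip_width: 0.0854
finger_force: 0.0
[ 0.45559111 -0.07225297  0.15998449] [array([284.12705255, 214.58433073]), array([284.08980295, 225.65999146])]
```

View pics/w5.png

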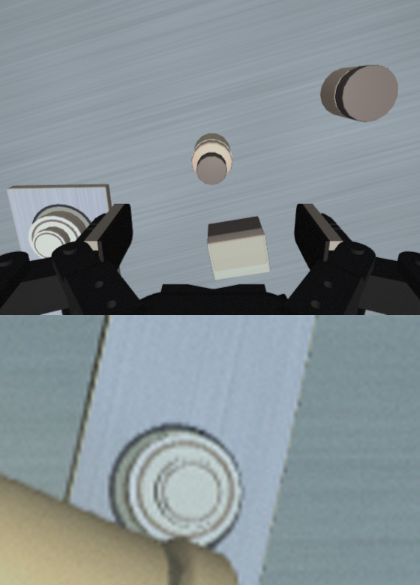

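The cap is at (281,225), against a predicted (284,226), so it is about 1 mm off. The stack looks concentric from above. Descending on the bottle.

```bash
python3 -m creep '[{"dp":[0,-0.001,-0.03],"delta_rot":[0,0,0],"hand":0},{"dp":[0,-0.001,-0.06],"delta_rot":[0,0,0],"hand":0},{"dp":[0,-0.001,-0.09],"delta_rot":[0,0,0],"hand":0},{"dp":[0,-0.001,-0.115],"delta_rot":[0,0,0],"hand":0},{"dp":[0,-0.001,-0.132],"delta_rot":[0,0,0],"hand":0}]'; python3 -m creep '[{"dp":[0,0,0],"delta_rot":[0,0,0],"hand":0},{"dp":[0,0,0],"delta_rot":[0,0,0],"hand":0.3},{"dp":[0,0,0],"delta_rot":[0,0,0],"hand":0.45},{"dp":[0,0,0],"delta_rot":[0,0,0],"hand":0.65},{"dp":[0,0,0],"delta_rot":[0,0,0],"hand":0.65}]' 25;python3 -m creep '[{"dp":[0,0,0],"delta_rot":[0,0,0],"hand":0.65},{"dp":[0,0,0.02],"delta_rot":[0,0,0],"hand":0.65},{"dp":[0,0,0.06],"delta_rot":[0,0,0],"hand":0.65},{"dp":[0,0,0.1],"delta_rot":[0,0,0],"hand":0.65},{"dp":[0,0,0.12],"delta_rot":[0,0,0],"hand":0.65}]'
```

```text
time_s: 17.62
eef_pos: [0.455, -0.0728, 0.0268]
tool_rot: [[-0.964, 0.266, -0.001], [0.266, 0.964, 0.001], [0.001, 0.0, -1.0]]
force: [0.1, -0.2, -0.3]
grip_width: 0.0852
finger_force: 0.0
time_s: 18.25
eef_pos: [0.4563, -0.0734, 0.029]
tool_rot: [[-0.964, 0.266, 0.001], [0.266, 0.964, -0.001], [-0.001, -0.0, -1.0]]
force: [-1.1, -0.9, 6.2]
grip_width: 0.0371
finger_force: 25.0
time_s: 18.88
eef_pos: [0.4566, -0.0735, 0.1505]
tool_rot: [[-0.964, 0.266, 0.003], [0.266, 0.964, -0.002], [-0.004, -0.001, -1.0]]
force: [-0.1, -0.6, -1.5]
grip_width: 0.0371
finger_force: 25.5
```

```bash
python3 -m creep '[{"dp":[0.024,-0.043,0],"delta_rot":[0,0,0],"hand":0.65},{"dp":[0.048,-0.086,0],"delta_rot":[0,0,0],"hand":0.65},{"dp":[0.072,-0.13,0],"delta_rot":[0,0,0],"hand":0.65},{"dp":[0.096,-0.173,0],"delta_rot":[0,0,0],"hand":0.65},{"dp":[0.1155,-0.208,0],"delta_rot":[0,0,0],"hand":0.65}]'; python3 -m creep '[{"dp":[0,0,0],"delta_rot":[0,0,0],"hand":0.65},{"dp":[0,0,-0.02],"delta_rot":[0,0,0],"hand":0.65},{"dp":[0,0,-0.05],"delta_rot":[0,0,0],"hand":0.65},{"dp":[0,0,-0.05],"delta_rot":[0,0,0],"hand":0.65},{"dp":[0,0,-0.05],"delta_rot":[0,0,0],"hand":0.65}]'
python3 - <<'E'
from h import *
c=eyes.capture("side");im=c["img"];cv2.imwrite("pics/s1.png",cv2.resize(im[190:390,290:510],None,fx=3,fy=3)[:,:,::-1]);print(arm.get_obs()["eef_pos"])
E
```

```text
time_s: 19.5
eef_pos: [0.5716, -0.2828, 0.1476]
tool_rot: [[-0.964, 0.267, -0.0], [0.267, 0.964, 0.0], [0.0, 0.0, -1.0]]
force: [-0.0, 0.3, -0.0]
grip_width: 0.0372
finger_force: 25.5
time_s: 20.12
eef_pos: [0.571, -0.2804, 0.0983]
tool_rot: [[-0.964, 0.266, -0.0], [0.266, 0.964, 0.0], [0.0, 0.0, -1.0]]
force: [0.6, -0.3, -0.1]
grip_width: 0.0371
finger_force: 25.6
[ 0.57158127 -0.28097409  0.09917925]
```

View pics/s1.png

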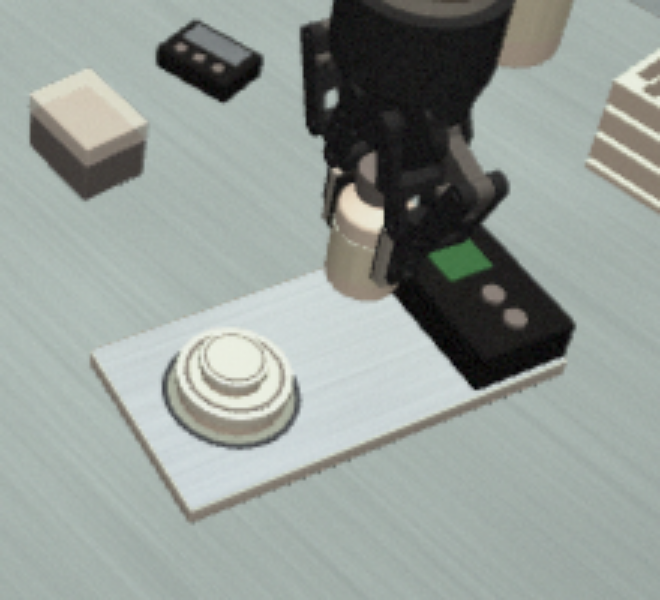

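The side view shows the dish stack standing well on the window, near (233,380), and the bottle held upright over the stage at (360,240). Lowering.

```bash
python3 -m creep '[{"dp":[0,-0.0005,-0.02],"delta_rot":[0,0,0],"hand":0.65},{"dp":[0,-0.0005,-0.04],"delta_rot":[0,0,0],"hand":0.65},{"dp":[0,-0.0005,-0.052],"delta_rot":[0,0,0],"hand":0.65},{"dp":[0,-0.0005,-0.056],"delta_rot":[0,0,0],"hand":0.65},{"dp":[0,-0.0005,-0.0575],"delta_rot":[0,0,0],"hand":0.65}]'; python3 -m creep '[{"dp":[0,0,-0.0005],"delta_rot":[0,0,0],"hand":0.65},{"dp":[0,0,-0.0005],"delta_rot":[0,0,0],"hand":0.65},{"dp":[0,0,-0.0005],"delta_rot":[0,0,0],"hand":0.5},{"dp":[0,0,-0.0005],"delta_rot":[0,0,0],"hand":0.3},{"dp":[0,0,-0.0005],"delta_rot":[0,0,0],"hand":0}]'; python3 -m creep '[{"dp":[0,0,0],"delta_rot":[0,0,0],"hand":0},{"dp":[0,0,0.02],"delta_rot":[0,0,0],"hand":0},{"dp":[0,0,0.06],"delta_rot":[0,0,0],"hand":0},{"dp":[0,0,0.1],"delta_rot":[0,0,0],"hand":0},{"dp":[0,0,0.12],"delta_rot":[0,0,0],"hand":0}]'
```

```text
time_s: 20.8
eef_pos: [0.5709, -0.2813, 0.0411]
tool_rot: [[-0.964, 0.266, -0.001], [0.266, 0.964, 0.001], [0.002, 0.001, -1.0]]
force: [-5.5, 3.1, 11.2]
grip_width: 0.037
finger_force: 26.5
time_s: 21.42
eef_pos: [0.5711, -0.2817, 0.0399]
tool_rot: [[-0.964, 0.267, -0.0], [0.267, 0.964, -0.0], [-0.0, -0.0, -1.0]]
force: [0.0, -0.1, 0.7]
grip_width: 0.0761
finger_force: 0.0
time_s: 22.05
eef_pos: [0.5725, -0.2826, 0.1644]
tool_rot: [[-0.964, 0.266, 0.005], [0.266, 0.964, -0.004], [-0.005, -0.002, -1.0]]
force: [0.6, 0.6, 0.3]
grip_width: 0.0851
finger_force: 0.0
```

```bash
python3 -m creep '[{"dp":[-0.02,0.053,0],"delta_rot":[0,0,0],"hand":0},{"dp":[-0.04,0.106,0],"delta_rot":[0,0,0],"hand":0},{"dp":[-0.06,0.159,0],"delta_rot":[0,0,0],"hand":0},{"dp":[-0.08,0.212,0],"delta_rot":[0,0,0],"hand":0},{"dp":[-0.1,0.265,0],"delta_rot":[0,0,0],"hand":0}]'
python3 -m creep '[{"dp":[-0.02,0.053,0],"delta_rot":[0,0,0],"hand":0},{"dp":[-0.0375,0.089,0],"delta_rot":[0,0,0],"hand":0},{"dp":[-0.0375,0.089,-0.02],"delta_rot":[0,0,0],"hand":0},{"dp":[-0.0375,0.089,-0.02],"delta_rot":[0,0,0],"hand":0},{"dp":[-0.0375,0.089,-0.02],"delta_rot":[0,0,0],"hand":0}]'
python3 - <<'E'
from h import *
c=eyes.capture("wrist");im=c["img"];s=im.astype(int);p=proj(c,[.4335,.072,.052]);x,y=p.astype(int);print(arm.get_obs()["eef_pos"],p)
k=blob((s[...,0]>s[...,2]+8)&(s.sum(2)>200)&(s.sum(2)<480),(x-70,y-70,x+70,y+70));(u,v),w,a=cv2.fitEllipse(cv2.convexHull(k));print(u,v,w,ray(c,(u,v),.052),365*.048/(c["R"]@[.4335,.072,.052]+c["t"])[2])
t=eyes.capture("top");im2=t["img"];cv2.imwrite("pics/w6.png",np.hstack([cv2.resize(im,(400,300)),cv2.resize(im2[140:260,360:480],(300,300),interpolation=2)])[:,:,::-1])
print([proj(t,(.571,-.2817,z))for z in(.062,.087)])
E
```

```text
time_s: 22.68
eef_pos: [0.47, -0.015, 0.1601]
tool_rot: [[-0.964, 0.267, -0.0], [0.267, 0.964, 0.0], [0.0, 0.0, -1.0]]
force: [1.2, 0.8, 0.7]
grip_width: 0.0852
finger_force: 0.0
time_s: 23.3
eef_pos: [0.4339, 0.0721, 0.1406]
tool_rot: [[-0.964, 0.267, 0.0], [0.267, 0.964, -0.0], [-0.0, 0.0, -1.0]]
force: [0.8, 0.2, -0.4]
grip_width: 0.0854
finger_force: 0.0
[0.43420617 0.07195348 0.14079358] [282.68548664 223.35633786]
284.4497375488281 221.1140899658203 (70.33060455322266, 73.81474304199219) [0.43236983 0.07346981 0.052     ] 75.88923369050855
[array([426.53459801, 189.09210709]), array([431.39089304, 187.39789737])]
```

View pics/w6.png

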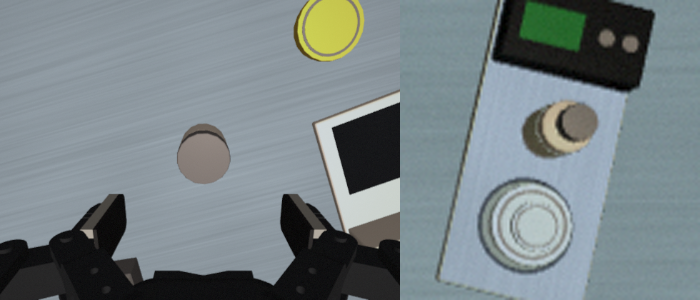

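The pot's lid centre is measured at (0.432,0.073), as expected. The right-hand panel shows the bottle cap at about (431,189), against an expected (432,188), so it stands as planned between the dish stack and the box.

```bash
python3 -m creep '[{"dp":[-0.001,0.001,-0.03],"delta_rot":[0,0,0],"hand":0},{"dp":[-0.001,0.001,-0.06],"delta_rot":[0,0,0],"hand":0},{"dp":[-0.001,0.001,-0.09],"delta_rot":[0,0,0],"hand":0},{"dp":[-0.001,0.001,-0.11],"delta_rot":[0,0,0],"hand":0},{"dp":[-0.001,0.001,-0.118],"delta_rot":[0,0,0],"hand":0}]'; python3 -m creep '[{"dp":[0,0,0],"delta_rot":[0,0,0],"hand":0},{"dp":[0,0,0],"delta_rot":[0,0,0],"hand":0.25},{"dp":[0,0,0],"delta_rot":[0,0,0],"hand":0.4},{"dp":[0,0,0],"delta_rot":[0,0,0],"hand":0.55},{"dp":[0,0,0],"delta_rot":[0,0,0],"hand":0.55}]' 25;python3 -m creep '[{"dp":[0,0,0],"delta_rot":[0,0,0],"hand":0.55},{"dp":[0,0,0.02],"delta_rot":[0,0,0],"hand":0.55},{"dp":[0,0,0.06],"delta_rot":[0,0,0],"hand":0.55},{"dp":[0,0,0.09],"delta_rot":[0,0,0],"hand":0.55},{"dp":[0,0,0.09],"delta_rot":[0,0,0],"hand":0.55}]'; python3 -m creep '[{"dp":[0.014,0.05,0],"delta_rot":[0,0,0],"hand":0.55},{"dp":[0.028,0.1,0],"delta_rot":[0,0,0],"hand":0.55},{"dp":[0.042,0.15,0],"delta_rot":[0,0,0],"hand":0.55},{"dp":[0.05,0.175,0],"delta_rot":[0,0,0],"hand":0.55},{"dp":[0.05,0.175,0],"delta_rot":[0,0,0],"hand":0.55}]'; python3 -m creep '[{"dp":[0,0,0],"delta_rot":[0,0,0],"hand":0.55},{"dp":[0,0,0],"delta_rot":[0,0,0],"hand":0.55},{"dp":[0,0,0],"delta_rot":[0,0,0],"hand":0.55},{"dp":[0,0,0],"delta_rot":[0,0,0],"hand":0.55},{"dp":[0,0,0],"delta_rot":[0,0,0],"hand":0.55}]'
python3 - <<'E'
from h import *
c=eyes.capture("wrist");im=c["img"];cv2.imwrite("pics/w7.png",im[:,:,::-1]);print(arm.get_obs()["eef_pos"],proj(c,(.4829,.2483,.01)))
h=.04;d=np.radians(7.1);ex=np.array([np.cos(d),np.sin(d)]);ey=np.array([-ex[1],ex[0]])
print([proj(c,(*(np.array([.4829,.2483])+a*h*ex+b*h*ey),.01)).round() for a in(-1,1) for b in(-1,1)])
E
```

```text
time_s: 24.02
eef_pos: [0.4324, 0.0731, 0.0214]
tool_rot: [[-0.964, 0.267, -0.001], [0.267, 0.964, 0.0], [0.001, -0.0, -1.0]]
force: [0.3, 0.1, 0.1]
grip_width: 0.0858
finger_force: 0.0
time_s: 24.65
eef_pos: [0.4334, 0.0733, 0.0229]
tool_rot: [[-0.964, 0.266, 0.001], [0.266, 0.964, -0.0], [-0.001, 0.0, -1.0]]
force: [-1.9, -0.5, 5.6]
grip_width: 0.0475
finger_force: 25.6
time_s: 25.28
eef_pos: [0.4346, 0.0732, 0.1144]
tool_rot: [[-0.964, 0.266, 0.006], [0.266, 0.964, -0.001], [-0.006, 0.001, -1.0]]
force: [0.4, -0.6, -0.8]
grip_width: 0.0473
finger_force: 26.1
time_s: 25.9
eef_pos: [0.4817, 0.2495, 0.1103]
tool_rot: [[-0.964, 0.264, -0.002], [0.264, 0.964, -0.001], [0.002, -0.001, -1.0]]
force: [-0.5, -0.6, -0.5]
grip_width: 0.0476
finger_force: 26.3
time_s: 26.52
eef_pos: [0.4827, 0.2482, 0.1122]
tool_rot: [[-0.964, 0.267, 0.0], [0.267, 0.964, 0.0], [-0.0, 0.0, -1.0]]
force: [-0.0, 0.1, -1.1]
grip_width: 0.0478
finger_force: 26.3
[0.48265425 0.24827131 0.11215284] [283.23437947 218.17824973]
[array([203., 186.]), array([317., 139.]), array([253., 289.]), array([360., 248.])]
```

View pics/w7.png

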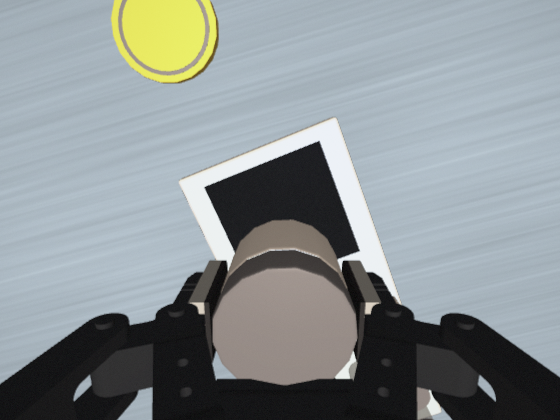

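The pad corners are seen at (205,188), (320,141) and (359,250), within 2 px of prediction. Placing the pot.

```bash
python3 -m creep '[{"dp":[0.001,0,-0.03],"delta_rot":[0,0,0],"hand":0.55},{"dp":[0.001,0,-0.055],"delta_rot":[0,0,0],"hand":0.55},{"dp":[0.001,0,-0.07],"delta_rot":[0,0,0],"hand":0.55},{"dp":[0.001,0,-0.077],"delta_rot":[0,0,0],"hand":0.55},{"dp":[0.001,0,-0.079],"delta_rot":[0,0,0],"hand":0.55}]'; python3 -m creep '[{"dp":[0,0,-0.0005],"delta_rot":[0,0,0],"hand":0.55},{"dp":[0,0,-0.0005],"delta_rot":[0,0,0],"hand":0.55},{"dp":[0,0,-0.0005],"delta_rot":[0,0,0],"hand":0.4},{"dp":[0,0,-0.0005],"delta_rot":[0,0,0],"hand":0.2},{"dp":[0,0,-0.0005],"delta_rot":[0,0,0],"hand":0}]'; python3 -m creep '[{"dp":[0,0,0],"delta_rot":[0,0,0],"hand":0},{"dp":[0,0,0.02],"delta_rot":[0,0,0],"hand":0},{"dp":[0,0,0.06],"delta_rot":[0,0,0],"hand":0},{"dp":[0,0,0.12],"delta_rot":[0,0,0],"hand":0},{"dp":[0,0,0.18],"delta_rot":[0,0,0],"hand":0}]'; python3 -m creep '[{"dp":[-0.05,0.03,0],"delta_rot":[0,0,0],"hand":0},{"dp":[-0.1,0.06,0],"delta_rot":[0,0,0],"hand":0},{"dp":[-0.15,0.09,0],"delta_rot":[0,0,0],"hand":0},{"dp":[-0.2,0.12,0],"delta_rot":[0,0,0],"hand":0},{"dp":[-0.22,0.15,0],"delta_rot":[0,0,0],"hand":0}]'; python3 -m creep '[{"dp":[0,0.03,0],"delta_rot":[0,0,0],"hand":0},{"dp":[0,0.03,0],"delta_rot":[0,0,0],"hand":0},{"dp":[0,0.03,0],"delta_rot":[0,0,0],"hand":0},{"dp":[0,0.03,0],"delta_rot":[0,0,0],"hand":0},{"dp":[0,0.03,0],"delta_rot":[0,0,0],"hand":0}]'
python3 - <<'E'
from h import *
a=eyes.capture("top");cv2.imwrite("pics/t9.png",cv2.resize(a["img"][80:300,85:475],(780,440),interpolation=2)[:,:,::-1]);im=eyes.capture("side")["img"];cv2.imwrite("pics/s9.png",im[:,:,::-1])
def P(*X):
    u=proj(a,X);return ((u-[85,80])*2).round()
print("pot",P(.482,.2465,.062),"bottle cap",P(.5708,-.2829,.087))
E
```

```text
time_s: 27.2
eef_pos: [0.4839, 0.2485, 0.0333]
tool_rot: [[-0.964, 0.267, 0.0], [0.267, 0.964, 0.0], [-0.0, 0.0, -1.0]]
force: [0.9, -0.3, -0.6]
grip_width: 0.0473
finger_force: 26.3
time_s: 27.82
eef_pos: [0.4837, 0.2484, 0.0327]
tool_rot: [[-0.964, 0.267, 0.0], [0.267, 0.964, 0.0], [-0.0, 0.0, -1.0]]
force: [-0.6, 0.4, -0.2]
grip_width: 0.0843
finger_force: 0.0
time_s: 28.45
eef_pos: [0.4831, 0.2483, 0.2141]
tool_rot: [[-0.964, 0.267, -0.001], [0.267, 0.964, -0.0], [0.001, -0.0, -1.0]]
force: [1.6, 0.1, -0.1]
grip_width: 0.0856
finger_force: 0.0
time_s: 29.08
eef_pos: [0.2611, 0.3991, 0.2126]
tool_rot: [[-0.964, 0.265, -0.0], [0.265, 0.964, 0.0], [0.0, 0.0, -1.0]]
force: [1.2, 0.6, -0.6]
grip_width: 0.0852
finger_force: 0.0
time_s: 29.7
eef_pos: [0.2639, 0.4279, 0.2126]
tool_rot: [[-0.964, 0.267, 0.0], [0.267, 0.964, -0.0], [-0.0, -0.0, -1.0]]
force: [0.3, 0.3, -0.8]
grip_width: 0.0853
finger_force: 0.0
pot [ 85. 327.] bottle cap [694. 215.]
```

View pics/t9.png

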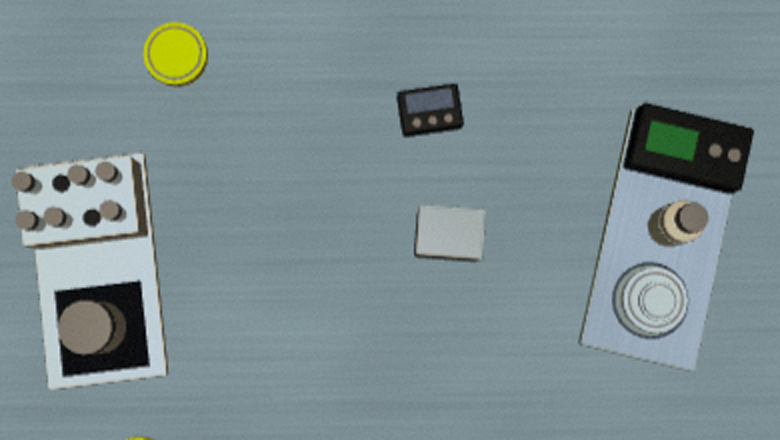

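View pics/s9.png

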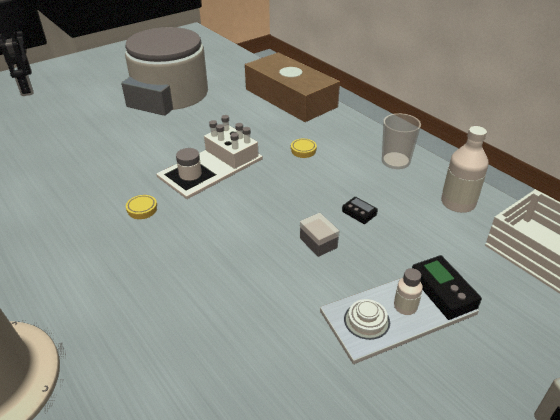

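The top view shows the pot at (86,328), against an ideal (85,327). The bottle cap is at (693,218), against an ideal (694,215), about 2 mm off. The stack is concentric in the window, and the tip box and timer have not moved. The side view shows all four upright and the gripper well clear.

```bash
python3 -c "
from station import arm
print(arm.sign_off())"
```

```text
the job is handed in; nothing more can be done
None
```

The job is handed in at about 30 s: the large dish is on the window with the small dish stacked on it, the bottle is midway to the control box, and the pot is on the pad; the last pictures show all four upright and within about 2 mm of target, with the tip box and timer unmoved and the arm clear.

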